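# Close the wide-mouthed kitchen jar

## Robot

A 7-joint arm with a two-finger parallel gripper is mounted at the origin on the work surface. World frame = base frame: x ahead of the robot, y to its left, z up, the work surface at z = 0. Lengths are in m, angles in rad, forces in N, time in s.
With the tool pointing down it reaches from about 0.425 to 0.825 m from the base axis. Payload 3.6 kg.
Tool frame: the origin (TCP) lies at the very end of the fingers, on their centre line; the grasp point (between the pads) lies r.grip_point_offset behind it (r.grip_point_offset is the distance from the TCP to the grasp point, in m); x points along the fingers, y is the direction in which the jaws open and shut, and the axes are right-handed (so a half turn about x gives the same grasp; the last joint's range is limited). The gripper opens to 85 mm and grips with 20 to 120 N. Pads are 22 mm wide; open, the fingers measure 114 mm over their backs; the gripper's body (76 mm by 85 mm) begins 54 mm behind the grasp point. The pads swing forward as they close: fully open they stand 13 mm farther back than shut.
Start: joints at [1.077, 0.615, -0.013, 1.423, 0.008, 1.103, -0.04], TCP at [0.293, -0.58, 0.231] pointing down, gripper open.
Joint ranges: [-3.12, 3.12], [-0.3, 2.06], [-1.34, 1.32], [0.26, 2.42], [-1.36, 4.5], [0.01, 1.98], [-2.84, 2.84]. Speed limits (rad/s): [2.79, 2.79, 3.14, 3.14, 3.14, 3.14, 3.14].

## Interface

Orientations are given as [roll, pitch, yaw] about the fixed x, y, z axes, in that order (R = Rz(yaw) Ry(pitch) Rx(roll)).
In Python, from bench import r gives the robot as it stands.
- The arm moves only by the tool servo_tool, never from a script. Its arguments are lists of equal length, an entry for each row: "gripper": the opening, from 0 (shut) to 1 (fully open); "dp": the shift along the tool's x, y, z in cm, a list of three; "twist": the turn about the tool's x in degrees. A call has 1 to 5 rows; each row shifts and turns the commanded pose from where the row before left it, along the tool's axes as they then stand; what a row does not reach is not made up. A row lasts 1/12 s, in which the tool goes at most 41.7 mm and 7.16 degrees, less where a joint would pass 70% of its speed; a pose out of reach is approached as far as the arm can. A call is refused whole if a number of a shift passes 4.17 or a number of a turn 7.16, either way. A call with a gripper value outside its range is refused whole. The fingers move at their own pace and stop on an object; the grip force is fixed at half the most. Time passes only in rows, so rows that do not move let the fingers close. It gives the time, the measured TCP pose, the force and the opening at its end, in the units of the state.
- r.sense(): the state, without advancing time (a new reading comes with each control period).
- r.camera(name): name is "scene" or "side" or "wrist"; returns the picture (400x640x3 uint8, red, green, blue); there is no depth.
- r.camera_info(name): a dict with "mtx" (3x3 intrinsics, pixels), "extrinsics" (4x4, takes a point from world to camera coordinates); the wrist camera has in their place "hand_eye" (4x4, takes a point from camera to tool coordinates, whose origin is the TCP and whose axes are the tool frame's). Camera axes: x right, y down, z forward; pixel columns grow to the right and rows downward; lengths in m; the calibration is good to about 2 mm. A picture is of the moment at which its call begins: read the wrist's pose just before it. camera_info takes no time and is no camera call.
- r.hand_in(): hands the job in, once; it reports no verdict.
The state is a dict: "clock": time; "joints": joint angles; "qd": joint speeds; "joint_torque": joint torques, N m; "eef_pos": TCP position; "tcp_rot": TCP orientation; "force": force on the tool from outside, world axes, zero at the start; "torque": the same for the moment, N m; "grip_width": finger opening in m.
Only numpy, scipy, OpenCV 4.12 (cv2) and the standard library are available. Lean on these libraries where they do the work, as an engineer would, in place of code of your own. Each camera call takes 0.05 s, during which the arm holds its last target. There are 200 camera calls.

## Task

Close the wide-mouthed jar with the large wooden stopper: set it gently into the mouth, not dropped from a height, let it settle upright and fully home in the taper, and let go. Leave the narrow-mouthed jar and the small stopper where they stand, and keep both jars standing.

Things in the scene. Friction and masses are not known exactly. Their poses are not given: they have to be found in the camera images.
- jar: The wide-mouthed jar: blue glazed, open, 112 mm tall, belly 104 mm across, mouth flaring upward as a funnel from a throat about 58 mm wide inside (78 mm above the counter) to a rim 84 mm inside, 94 mm outside. Loose, about 0.75 kg. Origin: centre of its underside, z up the axis; round, so yaw does not matter.
- stopper: The large stopper: a pale wooden plug standing small end down, 58 mm across at its foot, widening to 90 mm at 42 mm height, with an upright cylindrical knob on top, 30 mm across and 40 mm tall (whole 82 mm). 0.11 to 0.22 kg. Origin: centre of its foot, z up the axis. Fully home, its foot is 80 mm above the wide jar's underside and the plug's top stands about 10 mm above the rim.
- narrow_jar: A bystander: jar of the same blue glaze, height (112 mm) and belly (104 mm) but with a narrower mouth, 56 mm inside (66 mm outside) at the rim. Origin: centre of its underside, z up.
- small_stopper: A bystander: stopper of the same shape and wood for the narrow jar, 30 mm across at the foot, 62 mm at 42 mm height, knob 24 mm across and 40 mm tall. Origin: centre of its foot, z up.

How it is judged:
On the way:
1. the large stopper has been lifted off the counter (height (world z) of stopper above 0.04 m), for 0.1 s.
At the end, for the whole second after the job is handed in: The large stopper sits released and still in the wide-mouthed jar: axes within 10 mm, foot 70 to 90 mm above the jar's underside (home is 80 mm), upright within 10 degrees; the jar stands upright (within 10 degrees) on the counter (horizontal distance between stopper and jar below 0.01 m and z of stopper in the frame of jar between 0.07 and 0.09 m and angle between each of stopper, jar's own z axis and vertical below 0.175 rad and height (world z) of jar below 0.01 m and linear speed of stopper below 0.02 m/s and contact force between the fingers and stopper below 0.1 N); the robot touches nothing.
It fails at once if the large stopper is let fall from more than about 35 mm above its seat (contact force between the fingers and stopper below 0.05 N and height (world z) of stopper above 0.11 m and linear speed of stopper above 0.3 m/s).
It fails at once if the narrow-mouthed jar is pushed more than 40 mm from where it stood, or tipped (distance of narrow_jar from where it was at the start of the episode above 0.04 m or angle between narrow_jar's own z axis and vertical above 0.5 rad).
It fails at once if the small stopper is moved more than 40 mm (distance of small_stopper from where it was at the start of the episode above 0.04 m).
It fails at once if the wide-mouthed jar is tipped over (angle between jar's own z axis and vertical above 0.5 rad).
It also fails if it takes over 40 s, if anything falls off the work surface, if the arm or the gripper's body presses on something with over 40 N, if the wrist force passes 120 N, or if a joint passes its speed limit or range.

## Working session

There is one attempt and no reset: what is moved stays moved. The work goes in short steps, Python scripts to look and compute and a tool call to move; the robot and the scene stay as the last step left them, time stands still between calls to the robot, and variables do not carry over. Pictures are saved under pics/ and viewed, about 8 in all and at most 12, crops included, and the job is handed in when it is done.

Besides the shell and the picture viewer there is one more tool, called after ">>>" by a JSON object that holds its "api" and its "payload", one argument or row to a line. servo_tool: Moves the arm, as the interface text tells. Its arguments: {"type":"object","properties":{"gripper":{"type":"array","items":{"type":"number"}},"dp":{"type":"array","items":{"type":"array","items":{"type":"number"}}},"twist":{"type":"array","items":{"type":"number"}}},"required":["gripper","dp","twist"]}

```bash
mkdir -p pics; ls
python3 - <<'E'
from bench import r
import cv2,numpy as np
np.set_printoptions(precision=4,suppress=True)
s=r.sense();print(s,r.grip_point_offset)
a=r.camera("scene");b=r.camera("side")
cv2.imwrite("pics/scene0.png",a[...,::-1]);cv2.imwrite("pics/side0.png",b[...,::-1])
for n in("scene","side","wrist"):print(n,r.camera_info(n))
E
```

```text
pics
{'clock': 0.0, 'joints': array([ 1.0775,  0.6159, -0.0126,  1.4249,  0.0081,  1.1034, -0.0404]), 'qd': array([-0.0011, -0.0006, -0.0015,  0.0013, -0.001 , -0.0002,  0.0015]), 'joint_torque': array([  0.0011, -46.9213,   0.2589, -17.1034,   0.0098,   0.0096,
        -0.    ]), 'eef_pos': array([ 0.2922, -0.5798,  0.2301]), 'tcp_rot': array([-1.565 ,  1.5682,  2.0434]), 'force': array([ 0.0916, -0.0203, -0.5076]), 'torque': array([-0.012 ,  0.0537, -0.0422]), 'grip_width': 0.0852077862378439} 0.0187
scene {'mtx': array([[496.1236,   0.    , 327.9396],
       [  0.    , 496.1236, 193.2775],
       [  0.    ,   0.    ,   1.    ]]), 'extrinsics': array([[-0.6367,  0.7711,  0.007 ,  0.3279],
       [ 0.4414,  0.3718, -0.8167, -0.2147],
       [-0.6323, -0.5169, -0.5771,  1.4427],
       [ 0.    ,  0.    ,  0.    ,  1.    ]])}
side {'mtx': array([[439.9136,   0.    , 314.4796],
       [  0.    , 439.9136, 205.0372],
       [  0.    ,   0.    ,   1.    ]]), 'extrinsics': array([[-0.859 , -0.5117,  0.0185,  0.4548],
       [-0.3884,  0.6277, -0.6746,  0.2487],
       [ 0.3336, -0.5866, -0.738 ,  0.8076],
       [ 0.    ,  0.    ,  0.    ,  1.    ]])}
wrist {'mtx': array([[283.4585,   0.    , 322.6045],
       [  0.    , 283.4585, 199.3508],
       [  0.    ,   0.    ,   1.    ]]), 'hand_eye': array([[-0.    , -0.2804,  0.9599, -0.1439],
       [ 1.    ,  0.0009,  0.0003,  0.0001],
       [-0.001 ,  0.9599,  0.2804, -0.0715],
       [ 0.    ,  0.    ,  0.    ,  1.    ]])}
```

View pics/scene0.png

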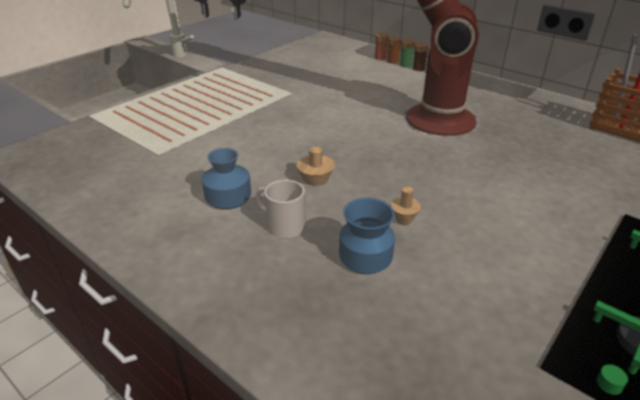

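View pics/side0.png

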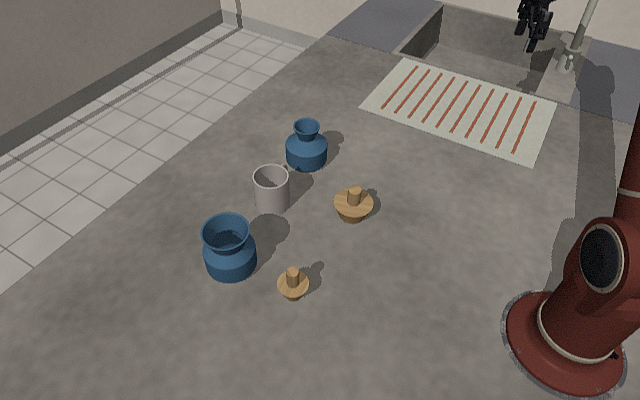

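The scene view shows the wide jar near (367,235), narrow jar (227,180), large stopper (315,165), small stopper (405,205) and a grey mug (286,210). In the side view, the wide jar is at (229,247), the large stopper at (353,203), the small one at (293,283) and the narrow jar at (306,145).

```bash
cat > h.py <<'E'
import cv2,numpy as np
from bench import r
from scipy.spatial.transform import Rotation as R
np.set_printoptions(precision=4,suppress=True)
def mask(img,kind):
    h=cv2.cvtColor(np.ascontiguousarray(img),cv2.COLOR_RGB2HSV)
    lo,hi=((100,90,30),(115,255,255)) if kind=="blue" else ((8,80,60),(22,255,255))
    return cv2.inRange(h,lo,hi)
def blobs(m,amin=150):
    n,l,st,c=cv2.connectedComponentsWithStats(m)
    return [(st[i],c[i],(l==i)) for i in range(1,n) if st[i][4]>amin]
def cam(name,s=None):
    i=r.camera_info(name)
    if name=="wrist":
        T=np.eye(4);T[:3,:3]=R.from_euler("xyz",s["tcp_rot"]).as_matrix();T[:3,3]=s["eef_pos"]
        E=np.linalg.inv(T@i["hand_eye"])
    else:E=i["extrinsics"]
    return i["mtx"],E
def tri(c1,p1,c2,p2):
    q=cv2.triangulatePoints(c1[0]@c1[1][:3],c2[0]@c2[1][:3],np.float64(p1).reshape(2,1),np.float64(p2).reshape(2,1))
    return (q[:3]/q[3]).ravel()
def ray(c,p,z):
    E=np.linalg.inv(c[1]);d=E[:3,:3]@np.linalg.inv(c[0])@[p[0],p[1],1];o=E[:3,3]
    return o+d*(z-o[2])/d[2]
def proj(c,P):
    q=c[0]@(c[1][:3]@np.append(P,1));return q[:2]/q[2]
E
python3 - <<'E'
from h import *
for n in("scene","side"):
    a=cv2.imread(f"pics/{n}0.png")[...,::-1]
    for k in("blue","wood"):
        for st,c,l in blobs(mask(a,k)):
            if not(130<c[1]<300 and 180<c[0]<430):continue
            print(n,k,st)
            print(' '.join(f"{y}:{np.flatnonzero(l[y])[0]}-{np.flatnonzero(l[y])[-1]}" for y in range(st[1],st[1]+st[3],1 if k=="wood" else 2)))
E
```

```text
scene blue [205 168  43  23 591]
168:235-236 170:234-241 172:230-245 174:214-247 176:212-247 178:212-247 180:210-246 182:205-244 184:207-243 186:209-240 188:212-235 190:220-225
scene blue [345 199  45  31 591]
199:361-371 201:354-377 203:350-375 205:348-372 207:346-374 209:346-373 211:345-373 213:345-372 215:346-372 217:347-362 219:348-355 221:349-389 223:351-388 225:354-387 227:359-382 229:372-377
scene blue [ 343  228   51   44 1219]
228:387-388 230:386-390 232:385-391 234:382-392 236:352-393 238:348-393 240:345-392 242:345-392 244:345-392 246:347-391 248:349-391 250:352-390 252:355-391 254:357-390 256:361-390 258:361-389 260:362-389 262:362-388 264:362-386 266:361-384 268:366-381 270:362-377
scene wood [296 147  39  38 933]
147:312-319 148:310-320 149:310-321 150:310-321 151:310-321 152:310-321 153:310-321 154:310-321 155:310-323 156:307-326 157:304-328 158:302-330 159:301-331 160:299-332 161:298-333 162:297-333 163:297-333 164:297-334 165:296-334 166:297-333 167:297-333 168:298-333 169:298-332 170:299-331 171:300-330 172:300-330 173:301-329 174:302-329 175:303-328 176:303-328 177
[... 1656 characters left out ...]
:334-373 204:334-372 205:334-372 206:335-372 207:335-372 208:336-372 209:336-371 210:337-371 211:337-369 212:338-368 213:338-368 214:339-366 215:339-365 216:340-365 217:340-364 218:341-363 219:342-362 220:343-360 221:345-359 222:348-357 223:352-353
side wood [277 266  32  35 776]
266:292-292 267:289-295 268:288-296 269:287-297 270:287-298 271:286-300 272:284-302 273:283-303 274:281-304 275:280-305 276:280-306 277:279-306 278:278-307 279:278-307 280:278-308 281:277-308 282:277-308 283:277-308 284:277-308 285:277-308 286:277-308 287:278-307 288:278-307 289:278-307 290:279-306 291:280-305 292:280-305 293:281-304 294:282-303 295:284-301 296:285-300 297:286-298 298:287-298 299:288-298 300:290-296
```

Run:
```python
from h import *
c1,c2=cam("scene"),cam("side")
for n,p,q in [("plug",(315,164.5),(353.3,202)),("knobtop",(315.7,150),(354.5,188.5)),("jarrim",(368,213),(225.5,231)),("small",(405.3,205),(292.5,283)),("narrowrim",(223,156),(306,126.5)),("mugrim",(285,189),(271,174))]:
    P=tri(c1,p,c2,q);print(n,P,np.hypot(*P[:2]),proj(c1,P)-p)
s=r.sense();print(R.from_euler("xyz",s["tcp_rot"]).as_matrix())
```

```text
plug [ 0.4729 -0.0733  0.0404] 0.47854984081582563 [0.3173 0.4024]
knobtop [ 0.4736 -0.0714  0.0818] 0.4789320676400295 [-0.0829 -0.1095]
jarrim [0.6191 0.1798 0.1089] 0.6446867180503907 [0.4217 0.4325]
small [0.4739 0.1748 0.042 ] 0.5051195893727299 [0.4191 0.4031]
narrowrim [ 0.6571 -0.1716  0.1097] 0.6790997296232222 [0.2939 0.446 ]
mugrim [ 0.6442 -0.0046  0.0935] 0.6442123384244822 [-0.0039 -0.0049]
[[-0.0011  0.45   -0.893 ]
 [ 0.0021 -0.893  -0.45  ]
 [-1.     -0.0024 -0.    ]]
```

>>> {"api": "servo_tool", "payload": {
  "gripper": [1, 1, 1, 1, 1],
  "dp": [
    [0, -2.4, -2.5],
    [0, -2.5, -2.6],
    [0, -2.5, -2.6],
    [0, -2.5, -2.6],
    [0, -2.5, -2.6]
  ],
  "twist": [0, 0, 0, 0, 0]
}}

```text
clock: 0.52
eef_pos: [0.352, -0.4097, 0.2309]
tcp_rot: [-1.483, 1.57, 2.125]
force: [0.4, -0.4, 0.5]
grip_width: 0.0852
```

>>> {"api": "servo_tool", "payload": {
  "gripper": [1, 1, 1, 1, 1],
  "dp": [
    [0, -2.5, -2.6],
    [0, -2.5, -2.6],
    [0, -2.5, -2.6],
    [0, -2.5, -2.6],
    [0, -2.5, -2.6]
  ],
  "twist": [0, 0, 0, 0, 0]
}}

```text
clock: 0.93
eef_pos: [0.4117, -0.2397, 0.2311]
tcp_rot: [-1.048, 1.57, 2.561]
force: [0.1, 0.3, 0.4]
grip_width: 0.0854
```

>>> {"api": "servo_tool", "payload": {
  "gripper": [1, 1, 1, 1, 1],
  "dp": [
    [0, -2.5, -2.6],
    [0, -2.5, -2.6],
    [0, -2.5, -2.6],
    [0, -2.4, -2.6],
    [0, 0, 0]
  ],
  "twist": [0, 0, 0, 0, 0]
}}

```text
clock: 1.35
eef_pos: [0.4625, -0.0973, 0.2313]
tcp_rot: [-2.388, 1.565, 1.234]
force: [0.7, -0.1, 0.7]
grip_width: 0.0851
```

```bash
cat > w.py <<'E'
from h import *
import sys,pickle
n=sys.argv[1]
s=r.sense();a=r.camera("wrist");cv2.imwrite(f"pics/{n}.png",a[...,::-1]);pickle.dump(s,open(f"pics/{n}.pkl","wb"))
c=cam("wrist",s);M=R.from_euler("xyz",s["tcp_rot"]).as_matrix()
print(s["eef_pos"],M)
for st,cc,l in blobs(mask(a,"wood")):print("wood",st,cc)
for st,cc,l in blobs(mask(a,"blue")):print("blue",st,cc)
E
python3 w.py w1
```

```text
[ 0.4625 -0.0973  0.2313] [[ 0.002   0.4622 -0.8868]
 [ 0.0056 -0.8868 -0.4622]
 [-1.     -0.004  -0.0043]]
wood [  58   23   76   63 2928] [99.0738 52.7572]
wood [ 272  124   77   76 4597] [309.4553 161.3076]
wood [611 220  29  20 196] [625.4184 228.9235]
wood [590 244  50  32 321] [615.028  259.2399]
wood [570 268  70  41 415] [605.1373 287.7422]
wood [551 290  89  50 532] [595.4643 314.4041]
wood [578 333  62  36 340] [609.3794 350.7735]
blue [  416     0   139   105 11247] [482.89    48.0783]
```

View pics/w1.png

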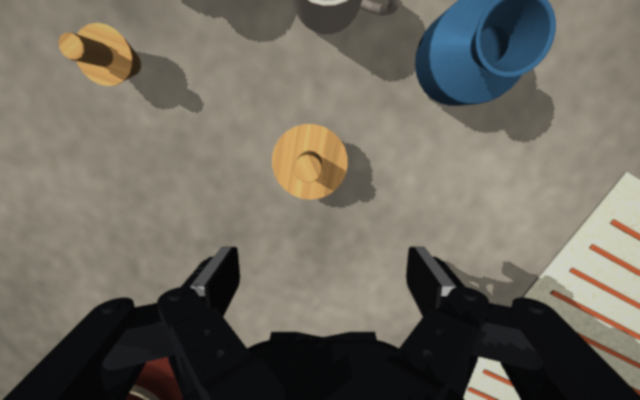

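Plug disc is centred at (310.3,161.8) and the knob top near (308,166). It stands well clear of its neighbours, with the narrow jar at (515,35).

Run:
```python
from h import *
import pickle
s=pickle.load(open("pics/w1.pkl","rb"));c=cam("wrist",s);M=R.from_euler("xyz",s["tcp_rot"]).as_matrix()
a=cv2.imread("pics/w1.png")[...,::-1]
l=[b for b in blobs(mask(a,"wood")) if 270<b[1][0]<350][0][2]
ct=max(cv2.findContours(l.astype("uint8"),0,1)[0],key=len);e=cv2.fitEllipse(ct);print(e)
P=ray(c,e[0],.0415);K=ray(c,(308,166),.082);print(P,K)
# knob-vs-scene triangulation
print(tri(c,e[0],cam("scene"),(315.3,165)),tri(c,e[0],cam("side"),(353.5,202.5)))
print("tool shift m",M.T@(P-s["eef_pos"]))
```

```text
((309.46142578125, 161.30465698242188), (75.02061462402344, 76.20364379882812), 126.79468536376953)
[ 0.4742 -0.073   0.0415] [ 0.4753 -0.0729  0.082 ]
[ 0.4738 -0.0728  0.0407] [ 0.4729 -0.0734  0.0365]
tool shift m [ 0.19   -0.0154 -0.0207]
```

>>> {"api": "servo_tool", "payload": {
  "gripper": [0.7, 0.7, 0.7, 0.7, 0.7],
  "dp": [
    [2, -0.8, -1.0],
    [3.5, -0.7, -1.0],
    [3.5, 0, 0],
    [3, 0, 0],
    [0, 0, 0]
  ],
  "twist": [0, 0, 0, 0, 0]
}}

```text
clock: 1.82
eef_pos: [0.4665, -0.0846, 0.1064]
tcp_rot: [-0.538, 1.558, 3.069]
force: [-0.5, 0.1, -0.2]
grip_width: 0.0596
```

```bash
python3 w.py w2
python3 - <<'E'
from h import *
import pickle
s=pickle.load(open("pics/w2.pkl","rb"));c=cam("wrist",s);M=R.from_euler("xyz",s["tcp_rot"]).as_matrix()
a=cv2.imread("pics/w2.png")[...,::-1]
for b in blobs(mask(a,"wood")):
  if 250<b[1][0]<400:
    ct=max(cv2.findContours(b[2].astype("uint8"),0,1)[0],key=len);e=cv2.fitEllipse(ct);P=ray(c,e[0],.0415)
    print(e,P,"shift",M.T@(P-s["eef_pos"]),s["grip_width"])
E
```

```text
[ 0.4665 -0.0846  0.1064] [[-0.0127  0.4488 -0.8935]
 [ 0.0009 -0.8936 -0.4489]
 [-0.9999 -0.0065  0.0109]]
wood [   0    0   22   82 1323] [ 8.5231 43.2744]
wood [  255   139   118   113 10526] [313.5108 195.0132]
blue [  478     0   162   105 15432] [559.5739  49.5442]
((313.5133056640625, 195.01148986816406), (112.30890655517578, 117.51001739501953), 96.9420394897461) [ 0.4751 -0.0722  0.0415] shift [ 0.0648 -0.0068 -0.0139] 0.059619219784038086
```

>>> {"api": "servo_tool", "payload": {
  "gripper": [0.7, 0.7, 0.7, 0.7],
  "dp": [
    [0, -0.4, -0.7],
    [0, -0.3, -0.7],
    [0, 0, 0],
    [0, 0, 0]
  ],
  "twist": [0, 0, 0, 0]
}}

```text
clock: 2.2
eef_pos: [0.4822, -0.0708, 0.113]
tcp_rot: [2.639, 1.567, -0.035]
force: [0.2, 0.7, -0.2]
grip_width: 0.0596
```

```bash
python3 w.py w3
python3 - <<'E'
from h import *
import pickle
s=pickle.load(open("pics/w3.pkl","rb"));c=cam("wrist",s);M=R.from_euler("xyz",s["tcp_rot"]).as_matrix()
a=cv2.imread("pics/w3.png")[...,::-1]
for b in blobs(mask(a,"wood")):
  if 250<b[1][0]<400:
    ct=max(cv2.findContours(b[2].astype("uint8"),0,1)[0],key=len);e=cv2.fitEllipse(ct);P=ray(c,e[0],.0415)
    print(e,P,"shift",M.T@(P-s["eef_pos"]),s["grip_width"])
E
```

```text
[ 0.4822 -0.0708  0.113 ] [[ 0.0041  0.4512 -0.8924]
 [-0.0001 -0.8924 -0.4512]
 [-1.      0.002  -0.0036]]
wood [   0   21   56   95 3345] [20.9991 72.6311]
wood [ 264  166  112  106 9237] [319.6974 218.5238]
blue [  473     0   167   137 20122] [560.5572  66.1686]
((319.70196533203125, 218.52432250976562), (104.22760772705078, 110.9903564453125), 90.36433410644531) [ 0.4747 -0.0723  0.0415] shift [ 0.0715 -0.0022  0.0076] 0.05962526771151546
```

>>> {"api": "servo_tool", "payload": {
  "gripper": [0.7, 0.7, 0.7, 0.7, 0.7],
  "dp": [
    [0, -0.2, 0.7],
    [1.5, 0, 0],
    [2, 0, 0],
    [0, 0, 0],
    [0, 0, 0]
  ],
  "twist": [0, 0, 0, 0, 0]
}}

```text
clock: 2.67
eef_pos: [0.4722, -0.073, 0.0761]
tcp_rot: [-0.491, 1.568, 3.117]
force: [-1.1, 0.3, 0.2]
grip_width: 0.0595
```

>>> {"api": "servo_tool", "payload": {
  "gripper": [0.7, 0.7, 0.7, 0.7, 0.7],
  "dp": [
    [1, 0.1, -0.2],
    [0.9, 0, 0],
    [0.6, 0, 0],
    [0, 0, 0],
    [0, 0, 0]
  ],
  "twist": [0, 0, 0, 0, 0]
}}

```text
clock: 3.08
eef_pos: [0.4753, -0.0727, 0.051]
tcp_rot: [-0.612, 1.57, 2.997]
force: [-0.3, -0.2, -0.3]
grip_width: 0.0597
```

>>> {"api": "servo_tool", "payload": {
  "gripper": [0.0, 0.0, 0.0, 0.0, 0.0],
  "dp": [
    [0, 0, 0],
    [0, 0, 0],
    [0, 0, 0],
    [0, 0, 0],
    [0, 0, 0]
  ],
  "twist": [0, 0, 0, 0, 0]
}}

```text
clock: 3.5
eef_pos: [0.4758, -0.0726, 0.0517]
tcp_rot: [2.826, 1.57, 0.151]
force: [-0.4, 1.7, 3.4]
grip_width: 0.0283
```

>>> {"api": "servo_tool", "payload": {
  "gripper": [0, 0, 0, 0, 0],
  "dp": [
    [0, 0, 0],
    [-1, 0, 0],
    [-2, 0, 0],
    [-2.5, 0, 0],
    [-2.5, 0, 0]
  ],
  "twist": [0, 0, 0, 0, 0]
}}

```text
clock: 3.92
eef_pos: [0.4746, -0.0728, 0.132]
tcp_rot: [-0.568, 1.568, 3.04]
force: [0.6, -0.9, -0.8]
grip_width: 0.0287
```

>>> {"api": "servo_tool", "payload": {
  "gripper": [0, 0, 0, 0, 0],
  "dp": [
    [-2.5, 0, 0],
    [-2.5, 0, 0],
    [-2, 0, 0],
    [-1, 0, 0],
    [0, 0, 0]
  ],
  "twist": [0, 0, 0, 0, 0]
}}

```text
clock: 4.33
eef_pos: [0.4768, -0.073, 0.2139]
tcp_rot: [2.535, 1.565, -0.14]
force: [0.2, 0.6, -3.3]
grip_width: 0.0286
```

Run:
```python
from h import *
s=r.sense();print(s["eef_pos"],s["force"],s["grip_width"])
a,b=r.camera("scene"),r.camera("side")
v=np.vstack([a[60:260,150:470],b[50:290,150:470]])
cv2.imwrite("pics/lift.png",v[...,::-1]);cv2.imwrite("pics/scene1.png",a[...,::-1]);cv2.imwrite("pics/side1.png",b[...,::-1])
```

```text
[ 0.4768 -0.073   0.2139] [ 0.1894  0.6138 -3.3326] 0.02856089161859419
```

View pics/lift.png

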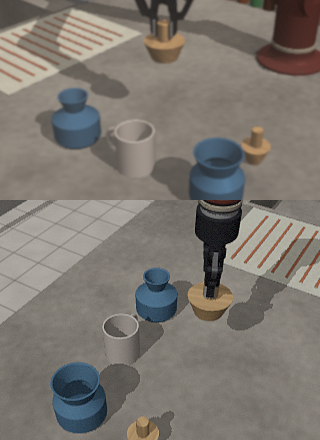

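Stopper is held and lifted, looking upright (scene crop at (165,45), side crop at (210,300)). The others are undisturbed. Next I refine the jar's rim centre and how the stopper sits in the grip.

Run:
```python
from h import *
for n in("scene1","side1"):
    a=cv2.imread(f"pics/{n}.png")[...,::-1]
    h=cv2.cvtColor(np.ascontiguousarray(a),cv2.COLOR_RGB2HSV)
    m=cv2.inRange(h,(95,70,20),(120,255,255))
    for st,c,l in blobs(m,800):
        if not(180<c[0]<430 and 100<c[1]<300):continue
        print(n,"blue",st,' '.join(f"{y}:{np.flatnonzero(l[y])[0]}-{np.flatnonzero(l[y])[-1]}" for y in range(st[1],st[1]+36,2)))
    for st,c,l in blobs(mask(a,"wood"),300):
        if not(250<c[0]<430 and 50<c[1]<230):continue
        print(n,"wood",st,' '.join(f"{y}:{np.flatnonzero(l[y])[0]}-{np.flatnonzero(l[y])[-1]}" for y in range(st[1],st[1]+st[3])))
c1,c2=cam("scene"),cam("side")
s=r.sense()
P=s["eef_pos"]+[0,0,-.0095];print("expected plug-rim px",proj(c1,P),proj(c2,P))
```

```text
scene1 blue [ 203  149   47   59 1795] 149:218-229 151:213-234 153:210-235 155:209-236 157:209-235 159:210-234 161:211-233 163:215-230 165:227-227 167:226-240 169:226-244 171:209-246 173:206-247 175:204-248 177:203-248 179:203-248 181:203-248 183:203-248
scene1 blue [ 341  198   53   75 2976] 198:364-369 200:354-379 202:350-384 204:348-386 206:346-389 208:345-390 210:344-391 212:344-393 214:345-393 216:345-393 218:346-392 220:347-391 222:348-389 224:350-388 226:346-387 228:344-389 230:343-391 232:342-392
scene1 wood [ 294   80   41   43 1021] 80:311-316 81:307-318 82:307-318 83:307-318 84:307-318 85:307-318 86:307-318 87:307-318 88:307-318 89:307-318 90:307-318 91:307-318 92:307-318 93:307-326 94:301-329 95:299-330 96:297-332 97:296-333 98:295-333 99:294-334 100:294-334 101:294-334 102:294-333 103:295-333 104:295-332 105:296-332 106:297-331 107:298-331 108:299-330 109:299-330 110:300-329 111:300-329 112:301-328 113:301-328 114:301-328 115:302-327 116:302-327 117:303-326 118:303-326 119:304-325 120:306-324 121:309-322 122:312-319
scene1 wood [391 187  30  37 657] 187:404-410 188:403-4
[... 797 characters left out ...]
9 227:202-249 229:201-249 231:201-249 233:200-249 235:200-250 237:201-252 239:202-253 241:203-253 243:204-254 245:204-254 247:203-254
side1 wood [ 338  132   45   39 1113] 132:351-353 133:348-354 134:345-370 135:343-372 136:342-374 137:341-376 138:340-377 139:339-378 140:339-379 141:338-380 142:338-381 143:338-381 144:338-381 145:338-382 146:338-382 147:338-382 148:338-382 149:339-382 150:339-382 151:340-381 152:340-381 153:340-380 154:341-379 155:341-379 156:342-378 157:342-377 158:343-375 159:343-373 160:343-373 161:344-374 162:344-373 163:345-372 164:345-372 165:346-371 166:347-370 167:348-369 168:350-367 169:352-366 170:356-363
expected plug-rim px [314.3003 101.434 ] [359.3803 144.9227]
```

Run:
```python
from h import *
c1,c2=cam("scene"),cam("side")
s=r.sense();M=R.from_euler("xyz",s["tcp_rot"]).as_matrix()
P=tri(c1,(314,100.3),c2,(360,145.5));J=tri(c1,(368.6,212.6),c2,(225.3,230.7))
print("plug",P,P-s["eef_pos"],"jar",J,"plug->jar tool",M.T@((J-P)*[1,1,0]))
print(ray(c1,(368.6,212.6),.112),ray(c2,(225.3,230.7),.112))
```

```text
plug [ 0.4736 -0.0737  0.2023] [-0.0013 -0.001  -0.0089] jar [0.6189 0.1806 0.1104] plug->jar tool [-0.0001 -0.1618 -0.2441]
[0.6202 0.1808 0.112 ] [0.6174 0.1827 0.112 ]
```

>>> {"api": "servo_tool", "payload": {
  "gripper": [0, 0, 0, 0, 0],
  "dp": [
    [0, -0.7, -1.1],
    [0, -1.4, -2.1],
    [0, -1.6, -2.4],
    [0, -1.6, -2.4],
    [0, -1.6, -2.4]
  ],
  "twist": [0, 0, 0, 0, 0]
}}

```text
clock: 4.85
eef_pos: [0.5367, 0.0365, 0.2095]
tcp_rot: [-0.363, 1.567, -3.038]
force: [0.1, -0.7, -2.0]
grip_width: 0.0286
```

>>> {"api": "servo_tool", "payload": {
  "gripper": [0, 0, 0, 0, 0],
  "dp": [
    [0, -1.6, -2.4],
    [0, -1.6, -2.4],
    [0, -1.6, -2.4],
    [0, -1.6, -2.4],
    [0, -1.4, -2.1]
  ],
  "twist": [0, 0, 0, 0, 0]
}}

```text
clock: 5.27
eef_pos: [0.6062, 0.1598, 0.209]
tcp_rot: [-0.351, 1.567, -3.025]
force: [0.5, 0.2, -2.1]
grip_width: 0.0287
```

>>> {"api": "servo_tool", "payload": {
  "gripper": [0, 0, 0, 0, 0],
  "dp": [
    [0, -1, -1.5],
    [0, -0.5, -0.8],
    [0, 0, 0],
    [0, 0, 0],
    [0, 0, 0]
  ],
  "twist": [0, 0, 0, 0, 0]
}}

```text
clock: 5.68
eef_pos: [0.62, 0.1793, 0.2106]
tcp_rot: [0.426, 1.568, -2.251]
force: [0.3, 0.2, -1.5]
grip_width: 0.0284
```

Run:
```python
from h import *
s=r.sense();print(s["eef_pos"],s["force"],s["grip_width"],R.from_euler("xyz",s["tcp_rot"]).as_matrix()[2])
a,b=r.camera("scene"),r.camera("side")
f=lambda x:cv2.resize(x,None,fx=3,fy=3,interpolation=2)
v=np.hstack([f(a[90:280,300:430]),f(b[100:290,160:290])])
cv2.imwrite("pics/over.png",v[...,::-1]);cv2.imwrite("pics/scene2.png",a[...,::-1]);cv2.imwrite("pics/side2.png",b[...,::-1])
for n,a in(("scene",a),("side",b)):
    for st,c,l in blobs(mask(a,"wood"),300):
        if st[4]<2500 and 180<c[0]<400 and c[1]<260: print(n,"wood",st,' '.join(f"{y}:{np.flatnonzero(l[y])[0]}-{np.flatnonzero(l[y])[-1]}" for y in range(st[1],st[1]+st[3])))
```

```text
[0.62   0.1793 0.2106] [ 0.336   0.2319 -1.5364] 0.028359470634558584 [-1.      0.0013  0.0029]
scene wood [ 345  146   53   52 1649] 146:368-375 147:364-378 148:364-379 149:363-380 150:363-380 151:363-379 152:364-379 153:364-379 154:364-379 155:364-379 156:363-378 157:364-378 158:363-378 159:363-378 160:353-378 161:351-390 162:350-391 163:349-392 164:348-393 165:347-394 166:347-395 167:346-396 168:346-396 169:345-396 170:345-396 171:346-397 172:346-397 173:346-396 174:347-396 175:347-396 176:348-395 177:349-394 178:349-394 179:350-393 180:351-392 181:351-392 182:352-391 183:352-390 184:353-390 185:353-389 186:353-389 187:354-388 188:354-387 189:355-387 190:355-386 191:356-386 192:356-385 193:357-384 194:358-384 195:360-382 196:362-381 197:367-379
side wood [ 194  175   52   50 1466] 175:219-221 176:218-222 177:218-223 178:218-224 179:218-225 180:218-227 181:219-232 182:219-234 183:219-237 184:219-238 185:219-239 186:219-241 187:220-242 188:220-243 189:220-243 190:198-244 191:197-244 192:197-244 193:196-245 194:196-245 195:195-245 196:195-245 197:195-245 198:194-245 199:194-245 200:194-244 201:194-244 202:194-243 203:194-243 204:195-243 205:195-242 206:196-242 207:196-241 208:197-240 209:197-239 210:198-237 211:199-240 212:200-239 213:202-239 214:203-238 215:204-238 216:205-237 217:206-237 218:207-236 219:208-235 220:209-234 221:210-232 222:211-230 223:213-228 224:216-225
```

View pics/over.png

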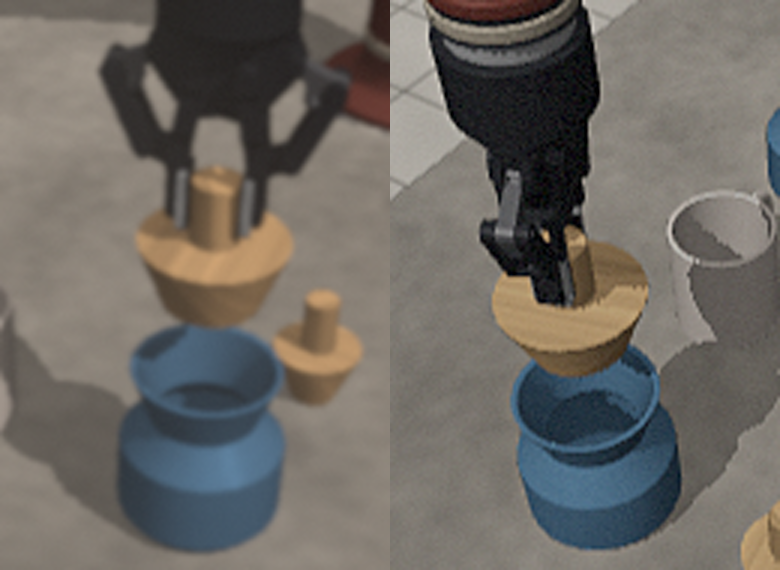

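The stopper hangs above the jar, upright to the eye: plug disc at (371,170.5) in the scene view and (219.5,198) in the side view. Jar rim unchanged.

Run:
```python
from h import *
c1,c2=cam("scene"),cam("side")
s=r.sense();M=R.from_euler("xyz",s["tcp_rot"]).as_matrix()
P=tri(c1,(371,170.7),c2,(219.6,198));J=tri(c1,(368.6,212.6),c2,(225.3,230.7))
print("plug",P,P-s["eef_pos"],"jar",J,"plug->jar tool cm",M.T@((J-P)*[1,1,0])*100)
up=np.array([0,0,1])
for c,p in((c1,P),(c2,P)): print("expected foot centre",proj(c,p-[0,0,.042]),"knobtop",proj(c,p+[0,0,.04]))
```

```text
plug [0.618  0.179  0.1989] [-0.0023 -0.0005 -0.0124] jar [0.6189 0.1806 0.1104] plug->jar tool cm [-0.0003 -0.1021 -0.1493]
expected foot centre [369.926  191.2457] knobtop [372.6897 150.6874]
expected foot centre [223.0717 213.4833] knobtop [216.4283 180.9563]
```

>>> {"api": "servo_tool", "payload": {
  "gripper": [0, 0, 0, 0, 0],
  "dp": [
    [1, -0.1, -0.1],
    [1.5, 0, 0],
    [1.5, 0, 0],
    [1, 0, 0],
    [0, 0, 0]
  ],
  "twist": [0, 0, 0, 0, 0]
}}

```text
clock: 6.2
eef_pos: [0.619, 0.1819, 0.1582]
tcp_rot: [-0.119, 1.564, -2.795]
force: [-0.7, 0.4, -3.0]
grip_width: 0.0285
```

>>> {"api": "servo_tool", "payload": {
  "gripper": [0, 0, 0, 0, 0],
  "dp": [
    [0.5, 0, 0],
    [0.5, 0, 0],
    [0.4, 0, 0],
    [0, 0, 0],
    [0, 0, 0]
  ],
  "twist": [0, 0, 0, 0, 0]
}}

```text
clock: 6.62
eef_pos: [0.6211, 0.1832, 0.1474]
tcp_rot: [-2.902, 1.571, 0.707]
force: [-0.1, 0.0, -1.7]
grip_width: 0.028
```

>>> {"api": "servo_tool", "payload": {
  "gripper": [0, 0, 0, 0],
  "dp": [
    [0.4, 0.1, 0],
    [0.4, 0, 0],
    [0, 0, 0],
    [0, 0, 0]
  ],
  "twist": [0, 0, 0, 0]
}}

```text
clock: 6.95
eef_pos: [0.6212, 0.1821, 0.1389]
tcp_rot: [-0.175, 1.57, -2.85]
force: [-0.9, -0.6, -2.4]
grip_width: 0.0286
```

>>> {"api": "servo_tool", "payload": {
  "gripper": [0, 0, 0, 0],
  "dp": [
    [0.3, 0, 0],
    [0.2, 0, 0],
    [0, 0, 0],
    [0, 0, 0]
  ],
  "twist": [0, 0, 0, 0]
}}

```text
clock: 7.28
eef_pos: [0.6217, 0.1819, 0.1342]
tcp_rot: [1.777, 1.57, -0.898]
force: [0.4, -0.9, -2.1]
grip_width: 0.0287
```

>>> {"api": "servo_tool", "payload": {
  "gripper": [0, 0, 0, 0],
  "dp": [
    [0.2, 0, 0],
    [0, 0, 0],
    [0, 0, 0],
    [0, 0, 0]
  ],
  "twist": [0, 0, 0, 0]
}}

```text
clock: 7.62
eef_pos: [0.6221, 0.1816, 0.1326]
tcp_rot: [2.205, 1.569, -0.47]
force: [0.7, -0.9, -1.3]
grip_width: 0.0285
```

Run:
```python
from h import *
s=r.sense();print(s["eef_pos"],s["force"])
a,b=r.camera("scene"),r.camera("side")
f=lambda x:cv2.resize(x,None,fx=3,fy=3,interpolation=2)
v=np.hstack([f(a[130:290,300:430]),f(b[130:290,160:290])])
cv2.imwrite("pics/seat.png",v[...,::-1])
```

```text
[0.6221 0.1816 0.1326] [ 0.6863 -0.9425 -1.3187]
```

View pics/seat.png

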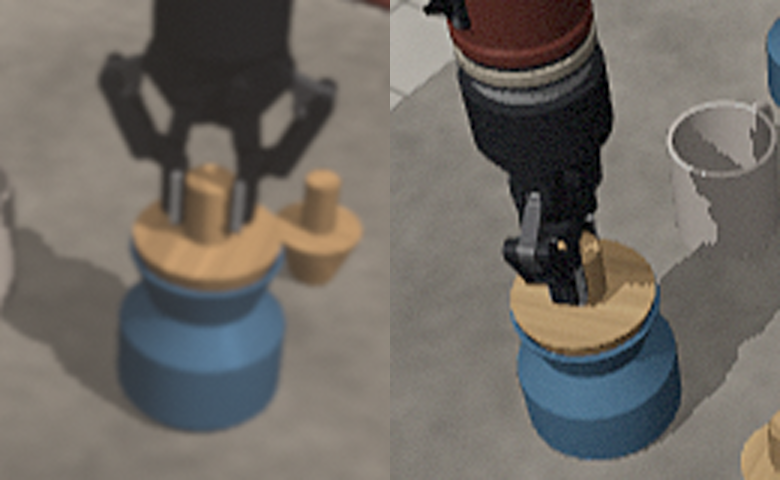

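The plug is in the mouth and level, almost flush in the rim (seat crop: disc at (205,240) scene, (585,297) side). A little lower until force shows.

>>> {"api": "servo_tool", "payload": {
  "gripper": [0, 0, 0, 0],
  "dp": [
    [0.15, 0, 0],
    [0.1, 0, 0],
    [0, 0, 0],
    [0, 0, 0]
  ],
  "twist": [0, 0, 0, 0]
}}

```text
clock: 8.05
eef_pos: [0.6223, 0.1814, 0.1318]
tcp_rot: [2.356, 1.569, -0.32]
force: [-0.4, -2.6, 6.2]
grip_width: 0.0287
```

Contact (+6 N, about 8 N above the hanging load). Release and rise straight up once the fingers are open.

>>> {"api": "servo_tool", "payload": {
  "gripper": [0.3, 0.5, 0.7, 0.7, 0.7],
  "dp": [
    [0, 0, 0],
    [0, 0, 0],
    [0, 0, 0],
    [0, 0, 0],
    [0, 0, 0]
  ],
  "twist": [0, 0, 0, 0, 0]
}}

```text
clock: 8.47
eef_pos: [0.6208, 0.1832, 0.1295]
tcp_rot: [-1.148, 1.569, 2.462]
force: [-0.5, -0.2, 0.1]
grip_width: 0.0596
```

>>> {"api": "servo_tool", "payload": {
  "gripper": [0.7, 0.7, 0.7, 0.7, 0.7],
  "dp": [
    [-1, 0, 0],
    [-2, 0, 0],
    [-2.5, 0, 0],
    [-2.5, 0, 0],
    [-2, 0, 0]
  ],
  "twist": [0, 0, 0, 0, 0]
}}

```text
clock: 8.88
eef_pos: [0.6219, 0.1828, 0.2325]
tcp_rot: [-3.039, 1.568, 0.57]
force: [0.1, -0.5, 0.1]
grip_width: 0.06
```

>>> {"api": "servo_tool", "payload": {
  "gripper": [0.7, 0.7, 0.7, 0.7, 0.7],
  "dp": [
    [-1, 0, 0],
    [0, 0, 0],
    [0, 0, 0],
    [0, 0, 0],
    [0, 0, 0]
  ],
  "twist": [0, 0, 0, 0, 0]
}}

```text
clock: 9.3
eef_pos: [0.6205, 0.1819, 0.2379]
tcp_rot: [-0.173, 1.567, -2.847]
force: [0.0, -0.3, -0.5]
grip_width: 0.0599
```

Run:
```python
from h import *
s=r.sense();print(s["eef_pos"],s["force"],s["grip_width"])
a,b=r.camera("scene"),r.camera("side")
f=lambda x:cv2.resize(x,None,fx=3,fy=3,interpolation=2)
v=np.hstack([f(a[130:290,300:430]),f(b[130:290,160:290])])
cv2.imwrite("pics/done.png",v[...,::-1])
for n,a in(("scene",a),("side",b)):
    for st,c,l in blobs(mask(a,"wood"),300):
        if 150<c[0]<430 and c[1]<300: print(n,"wood",st,' '.join(f"{y}:{np.flatnonzero(l[y])[0]}-{np.flatnonzero(l[y])[-1]}" for y in range(st[1],st[1]+st[3])))
```

```text
[0.6205 0.1819 0.2379] [ 0.0025 -0.2959 -0.4596] 0.05990763200462121
scene wood [ 344  185   77   41 2043] 185:366-372 186:364-375 187:363-410 188:362-411 189:362-412 190:362-413 191:362-412 192:362-412 193:362-412 194:361-412 195:358-412 196:355-412 197:353-411 198:351-412 199:350-414 200:348-416 201:347-417 202:346-418 203:345-419 204:345-419 205:345-419 206:344-420 207:344-420 208:344-420 209:345-419 210:345-418 211:345-418 212:345-417 213:346-416 214:347-415 215:347-414 216:348-414 217:349-413 218:350-412 219:351-411 220:352-411 221:354-410 222:355-409 223:358-408 224:361-405 225:365-378
side wood [ 200  207   48   41 1469] 207:220-225 208:217-226 209:216-228 210:215-232 211:214-236 212:213-238 213:212-240 214:210-242 215:209-243 216:207-244 217:207-245 218:205-246 219:204-246 220:204-246 221:203-247 222:202-247 223:202-247 224:202-247 225:201-247 226:201-247 227:201-247 228:200-247 229:200-247 230:201-247 231:201-246 232:201-246 233:201-246 234:201-245 235:202-244 236:202-244 237:203-243 238:203-242 239:204-241 240:205-241 241:206-240 242:207-239 243:208-237 244:210-235 245:211-234 246:212-231 247:216-229
side wood [277 266  32  35 773] 266:292-292 267:289-295 268:288-296 269:287-297 270:287-298 271:286-299 272:284-302 273:283-303 274:281-304 275:281-305 276:280-306 277:279-306 278:278-307 279:278-308 280:278-308 281:277-308 282:277-308 283:277-308 284:277-308 285:277-308 286:277-308 287:278-307 288:278-307 289:278-306 290:279-306 291:280-305 292:280-304 293:281-304 294:282-303 295:284-301 296:285-300 297:286-299 298:287-298 299:288-298 300:290-296
```

View pics/done.png

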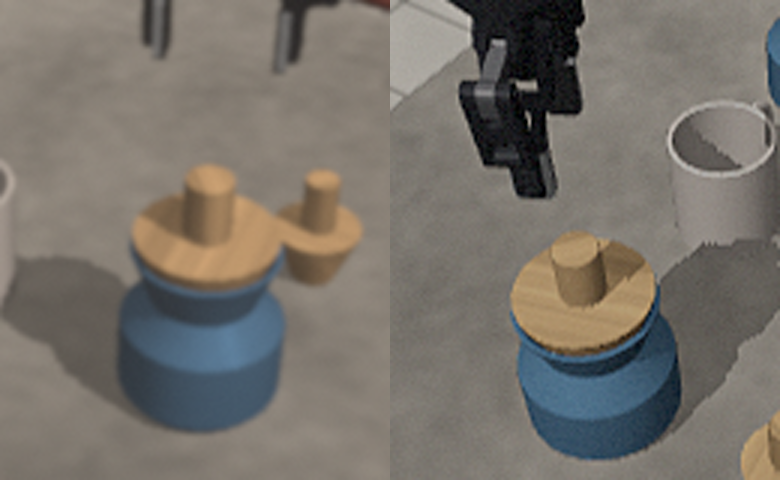

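The stopper is free and seated in the rim, with the gripper clear above. Knob top is at (369.7,189) in the scene view and (222.3,212) in the side view; plug disc at (369,207.5) and (224,229).

Run:
```python
from h import *
c1,c2=cam("scene"),cam("side")
P=tri(c1,(369,207.5),c2,(224,228.5));K=tri(c1,(369.7,189.3),c2,(222.3,212))
d=K-P;print("plugtop",P,"knobtop",K,"foot est",P[2]-.042,K[2]-.082,"tilt deg",np.degrees(np.arctan2(np.hypot(*d[:2]),d[2])))
print(r.hand_in())
```

```text
plugtop [0.6185 0.1817 0.1209] knobtop [0.6188 0.1791 0.1612] foot est 0.07888432566008483 0.07916415523240312 tilt deg 3.736956047687631
the job is handed in; nothing more can be done
None
```

The large stopper is in the wide-mouthed jar, released and seated. The job is handed in at about 9.4 s of the 40 s allowed; the hand-in reported no verdict.

I gripped the stopper by its knob, lifted it about 16 cm, and lowered it into the mouth in small steps. At contact (about 8 N) I opened the fingers and withdrew straight up.

Last checks, triangulated from the scene and side cameras:
- **Height:** foot about 79 mm above the counter (home is 80 mm).
- **Centring:** stopper axis within about 2 mm of the jar axis as measured before lowering.
- **Tilt:** about 4°, mostly pixel noise over the short knob. It is under the 10° limit.
- **Jars and small stopper:** the wide jar stands upright. The small stopper has not moved in either view. The narrow jar had not moved when last measured after the lift, and nothing went near it afterwards.
- **Gripper:** clear above the stopper, with force readings near zero.

None of the checks failed. The two cameras differed by 2–3 mm on the jar's position, roughly what the 2 mm calibration allows.

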